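# Move the potted cacti to the window rack in reverse order

## Robot

A 6-joint arm with a two-finger parallel gripper is mounted at the origin on the work surface. World frame = base frame: x ahead of the robot, y to its left, z up, the work surface at z = 0. Lengths are in m, angles in rad, forces in N, time in s.
With the tool pointing down it reaches from about 0.275 to 0.825 m from the base axis. Payload 4.9 kg.
Tool frame: the origin (TCP) lies midway between the tips of the shut fingers; the grasp point (between the pads) lies 19 mm behind it (bot.grip_depth is the distance from the TCP to the grasp point, in m); y points along the fingers, x is the direction in which the jaws open and shut, and the axes are right-handed (so a half turn about y gives the same grasp; the last joint's range is limited). The gripper opens to 85 mm and grips with 20 to 120 N. Pads are 22 mm wide; open, the fingers measure 114 mm over their backs; the gripper's body (76 mm by 85 mm) begins 54 mm behind the grasp point. The pads swing forward as they close: fully open they stand 13 mm farther back than shut.
Start: joints at [-1.445, 0.326, -0.193, 1.052, 0, 1.437], TCP at [0.141, -0.532, 0.231] pointing down, gripper open.
Joint ranges: [-2.65, 2.65], [-0.97, 1.79], [-1.3, 1.35], [-1.93, 2.1], [-1.47, 1.37], [-3.14, 3.14]. Speed limits (rad/s): [2.57, 2.57, 3.14, 3.14, 3.14, 3.14].

## Interface

Orientations are given as a unit quaternion [w, x, y, z].
In Python, from cell import bot gives the robot as it stands. Calls block until the motion is done:
- bot.move_pose(position, orientation): joint-space move of the TCP to a pose.
- bot.move_linear(position, speed=0.15, rotation=None, until_force=None): straight line of the TCP; rotation=None keeps the orientation; speed is the mean speed in m/s. With until_force (N) it stops when the force on the tool has changed by that much, and returns True; else False.
- bot.goto_joints(angles): joint-space move.
- bot.set_gripper(opening, grasp_force=None): opening from 0.0 (shut) to 1.0 (fully open); grasp_force is the grip in N (None keeps the last); returns when the fingers have stopped.
- bot.wait(seconds).
- bot.solve_ik(position, orientation): joint angles nearest the present ones, or None.
- bot.camera(name): name is "scene" or "top" or "wrist"; returns the picture (420x560x3 uint8, red, green, blue); there is no depth.
- bot.calibration(name): a dict with "mtx" (3x3 intrinsics, pixels), "extrinsics" (4x4, takes a point from world to camera coordinates); the wrist camera has in their place "hand_eye" (4x4, takes a point from camera to tool coordinates, whose origin is the TCP and whose axes are the tool frame's). Camera axes: x right, y down, z forward; pixel columns grow to the right and rows downward; lengths in m; the calibration is good to about 2 mm. A picture is of the moment at which its call begins: read the wrist's pose just before it. calibration takes no time and is no camera call.
A pose or a line that the arm cannot do raises bot.PlanningError and nothing moves.
- bot.close_job(): hands the job in, once; it reports no verdict.
Trained networks look in the newest picture that a camera, given by its name, has taken for a name from the list of things; names that differ only in an ending like _2 or _b are one class to them, and where a whole thing is asked for, a point or a joint stands for the part that bears it (a point fixed in the world has none). Each returns a list of dicts, best first, with "confidence" (0 to 1); they miss things now and then, are a little off and sometimes report something else, mostly with a low value. They report only what shows in the picture. A call takes as long as a camera call.
- bot.search_frame(camera, thing): "bbox" ([left, top, width, height] in pixels, round what is visible of it).
Readings, each from a call of its own:
- bot.read_clock(): time.
- bot.read_joint_positions(): joint angles.
- bot.read_joint_vel(): joint speeds.
- bot.read_joint_efforts(): joint torques, N m.
- bot.read_position(): TCP position.
- bot.read_tool_rot(): TCP orientation.
- bot.read_ft_force(): force on the tool from outside, world axes, zero at the start.
- bot.read_moment(): the same for the moment, N m.
- bot.read_gripper_width(): opening from 0.0 (shut) to 1.0 (fully open).
Only numpy, scipy, OpenCV 4.12 (cv2) and the standard library are available. Lean on these libraries where they do the work, as an engineer would, in place of code of your own. Each camera call takes 0.05 s, during which the arm holds its last target.

## Task

Move the four potted cacti from their coasters on the white tray into the four compartments of the brown wooden rack, one pot in each, standing upright on the compartment floor, in the reverse order: the plant that stood farthest left on the tray goes in the rightmost compartment, the next one in the compartment beside it, and so on, so that each gets its turn at the other end of the window (left and right as seen from the robot, left = +y). Do not tip any pot over on the way.

Things in the scene. Friction and masses are not known exactly. Their poses are not given: they have to be found in the camera images.
- pot_globe: Ball-shaped cactus (ball 36 mm across, small yellow flower on top) in a plain straight-walled terracotta pot 56 mm in diameter and 55 mm tall (solid, dark soil on top, about 180 g). Origin: centre of the pot's underside, z up. Plant top 86 mm above the origin.
- pot_columns: Cactus of three thin separate upright fingers of unequal height in a plain straight-walled terracotta pot 56 mm in diameter and 55 mm tall (solid, dark soil on top, about 180 g). Origin: centre of the pot's underside, z up. Plant top 84 mm above the origin.
- pot_paddle: Prickly pear: two flat thin upright discs side by side, from above a narrow strip 8 by 48 mm along the pot's y in a plain straight-walled terracotta pot 56 mm in diameter and 55 mm tall (solid, dark soil on top, about 180 g). Origin: centre of the pot's underside, z up. Plant top 82 mm above the origin.
- pot_star: Low five-armed star cactus, 42 mm across in a plain straight-walled terracotta pot 56 mm in diameter and 55 mm tall (solid, dark soil on top, about 180 g). Origin: centre of the pot's underside, z up. Plant top 68 mm above the origin.
- coaster_globe: Flat ROUND cork coaster, 80 mm across, 5 mm thick, under the ball cactus at the start. Fixed to the tray. Origin: centre of its underside, 12 mm above the desk; axes as the tray's, z up. The pot's underside starts 17 mm above the desk. The coaster marks where that pot stood at the start.
- coaster_columns: Flat SQUARE cork coaster, 76 by 76 mm, 5 mm thick, under the three-finger cactus at the start. Fixed to the tray. Origin: centre of its underside, 12 mm above the desk; axes as the tray's, z up. The pot's underside starts 17 mm above the desk. The coaster marks where that pot stood at the start.
- coaster_paddle: Flat HEXAGONAL cork coaster, 78 mm across flats, 5 mm thick, under the prickly pear at the start. Fixed to the tray. Origin: centre of its underside, 12 mm above the desk; axes as the tray's, z up. The pot's underside starts 17 mm above the desk. The coaster marks where that pot stood at the start.
- coaster_star: Flat OBLONG cork coaster, 84 by 64 mm (64 mm along the row), 5 mm thick, under the star cactus at the start. Fixed to the tray. Origin: centre of its underside, 12 mm above the desk; axes as the tray's, z up. The pot's underside starts 17 mm above the desk. The coaster marks where that pot stood at the start.
- tray: Flat white board 94 x 400 mm, 12 mm thick, fixed on the desk, with the four coasters in a row along its y, centres at y = +-47.5 and +-142.5 mm (within 4 mm). Origin: centre of its underside on the desk; x away from the robot, y to the robot's left, turned at most 0.12 rad. Either tray or rack may be the nearer to the robot.
- rack: Brown wooden open rack 100 x 386 mm, 21 mm tall, fixed on the desk: four empty compartments in a row along its y, centres x = 0, y = +-47.5 and +-142.5 mm, each 88 (x) by 89 (y) mm inside; walls and floor 6 mm thick, so a pot stands 6 mm above the desk. Origin: centre of its underside on the desk; x away from the robot, y to the robot's left, turned at most 0.12 rad.

How it is judged:
At the end, for the whole second after the job is handed in: Each pot upright (tilt under 0.12 rad) on the floor of its compartment (height within 6 mm, centre within 18 mm in x and y); left to right, the row in the rack is the reverse of that of their coasters on the tray; all released and at rest (((y of coaster_globe in the frame of tray between -0.1725 and -0.1125 m and y of pot_globe in the frame of rack between 0.1245 and 0.1605 m) or (y of coaster_globe in the frame of tray between -0.0775 and -0.0175 m and y of pot_globe in the frame of rack between 0.0295 and 0.0655 m) or (y of coaster_globe in the frame of tray between 0.0175 and 0.0775 m and y of pot_globe in the frame of rack between -0.0655 and -0.0295 m) or (y of coaster_globe in the frame of tray between 0.1125 and 0.1725 m and y of pot_globe in the frame of rack between -0.1605 and -0.1245 m)) and x of pot_globe in the frame of rack between -0.018 and 0.018 m and z of pot_globe in the frame of rack between 0 and 0.012 m and angle between each of pot_globe, pot_columns, pot_paddle, pot_star's own z axis and vertical below 0.12 rad and linear speed of each of pot_globe, pot_columns, pot_paddle, pot_star below 0.02 m/s and angular speed of each of pot_globe, pot_columns, pot_paddle, pot_star below 0.2 rad/s and contact force between each of pot_globe, pot_columns, pot_paddle, pot_star and the fingers below 0.1 N and ((y of coaster_columns in the frame of tray between -0.1725 and -0.1125 m and y of pot_columns in the frame of rack between 0.1245 and 0.1605 m) or (y of coaster_columns in the frame of tray between -0.0775 and -0.0175 m and y of pot_columns in the frame of rack between 0.0295 and 0.0655 m) or (y of coaster_columns in the frame of tray between 0.0175 and 0.0775 m and y of pot_columns in the frame of rack between -0.0655 and -0.0295 m) or (y of coaster_columns in the frame of tray between 0.1125 and 0.1725 m and y of pot_columns in the frame of rack between -0.1605 and -0.1245 m)) and x of pot_columns in the frame of rack between -0.018 and 0.018 m and z of pot_columns in the frame of rack between 0 and 0.012 m and ((y of coaster_paddle in the frame of tray between -0.1725 and -0.1125 m and y of pot_paddle in the frame of rack between 0.1245 and 0.1605 m) or (y of coaster_paddle in the frame of tray between -0.0775 and -0.0175 m and y of pot_paddle in the frame of rack between 0.0295 and 0.0655 m) or (y of coaster_paddle in the frame of tray between 0.0175 and 0.0775 m and y of pot_paddle in the frame of rack between -0.0655 and -0.0295 m) or (y of coaster_paddle in the frame of tray between 0.1125 and 0.1725 m and y of pot_paddle in the frame of rack between -0.1605 and -0.1245 m)) and x of pot_paddle in the frame of rack between -0.018 and 0.018 m and z of pot_paddle in the frame of rack between 0 and 0.012 m and ((y of coaster_star in the frame of tray between -0.1725 and -0.1125 m and y of pot_star in the frame of rack between 0.1245 and 0.1605 m) or (y of coaster_star in the frame of tray between -0.0775 and -0.0175 m and y of pot_star in the frame of rack between 0.0295 and 0.0655 m) or (y of coaster_star in the frame of tray between 0.0175 and 0.0775 m and y of pot_star in the frame of rack between -0.0655 and -0.0295 m) or (y of coaster_star in the frame of tray between 0.1125 and 0.1725 m and y of pot_star in the frame of rack between -0.1605 and -0.1245 m)) and x of pot_star in the frame of rack between -0.018 and 0.018 m and z of pot_star in the frame of rack between 0 and 0.012 m); the robot touches nothing.
It fails at once if a pot is tipped over (more than 0.6 rad) (angle between any of pot_globe, pot_columns, pot_paddle, pot_star's own z axis and vertical above 0.6 rad).
It also fails if it takes over 104 s, if anything falls off the work surface, if the arm or the gripper's body presses on something with over 40 N, if the wrist force passes 120 N, or if a joint passes its speed limit or range.

## Working session

There is one attempt and no reset: what is moved stays moved. The work goes in short steps, each a Python script; the robot and the scene stay as the last script left them, time stands still between calls to the robot, and variables do not carry over. Pictures are saved under pics/ and viewed, and the job is handed in when it is done.

```bash
mkdir -p pics && ls
python3 - <<'E'
from cell import bot
import cv2, numpy as np
np.set_printoptions(precision=4,suppress=True)
for n in ["scene","top"]:
    im=bot.camera(n)
    cv2.imwrite(f"pics/{n}0.png",im[:,:,::-1])
    c=bot.calibration(n)
    print(n,c["mtx"],c["extrinsics"])
    for t in ["pot_globe","pot_columns","pot_paddle","pot_star","coaster_globe","tray","rack"]:
        print(n,t,[(np.round(d["bbox"],1).tolist(),round(d["confidence"],2)) for d in bot.search_frame(n,t)[:3]])
print(bot.calibration("wrist"), bot.read_clock(), bot.read_tool_rot(), bot.grip_depth)
E
```

```text
pics
scene [[388.0394   0.     278.3708]
 [  0.     388.0394 209.6718]
 [  0.       0.       1.    ]] [[-0.5171  0.8557 -0.021   0.2836]
 [ 0.5626  0.3213 -0.7618 -0.2576]
 [-0.6451 -0.4057 -0.6475  1.0797]
 [ 0.      0.      0.      1.    ]]
scene pot_globe [([182.9, 214.6, 38.4, 47.7], 0.76)]
scene pot_columns [([233.0, 236.5, 36.2, 50.5], 0.58)]
scene pot_paddle [([341.2, 287.4, 45.0, 61.6], 0.72)]
scene pot_star [([284.7, 263.5, 39.1, 51.8], 0.83)]
scene coaster_globe [([181.2, 240.4, 46.5, 31.1], 0.78)]
scene tray [([165.2, 243.9, 238.2, 135.7], 0.89)]
scene rack [([230.6, 162.7, 196.2, 111.5], 0.93), ([283.9, 261.6, 36.7, 57.5], 0.43)]
top [[451.3181   0.     278.737 ]
 [  0.     451.3181 210.4151]
 [  0.       0.       1.    ]] [[-0.0232 -0.9997  0.0033 -0.0171]
 [-0.9909  0.0225 -0.1324  0.5475]
 [ 0.1323 -0.0063 -0.9912  0.7898]
 [ 0.      0.      0.      1.    ]]
top pot_globe [([287.8, 130.4, 33.7, 36.1], 0.56)]
top pot_columns [([238.2, 131.8, 29.4, 38.0], 0.88), ([124.2, 126.8, 41.1, 41.4], 0.53)]
top pot_paddle [([122.6, 128.7, 43.4, 38.0], 0.91)]
top pot_star [([180.8, 128.6, 35.4, 38.4], 0.77)]
top coaster_globe [([283.7, 134.8, 42.4, 41.9], 0.79)]
top tray [([123.3, 127.2, 207.3, 52.1], 0.82)]
top rack [([137.9, 224.1, 210.6, 70.6], 0.67)]
{'mtx': array([[309.3869,   0.    , 278.4153],
       [  0.    , 309.3869, 209.5576],
       [  0.    ,   0.    ,   1.    ]]), 'hand_eye': array([[ 1.    ,  0.0006, -0.0006, -0.0003],
       [ 0.0007, -0.2628,  0.9649, -0.1431],
       [ 0.0004, -0.9649, -0.2628,  0.0664],
       [ 0.    ,  0.    ,  0.    ,  1.    ]])} 0.8 [-0.5605  0.5606 -0.431   0.431 ] 0.0187
```

View pics/scene0.png

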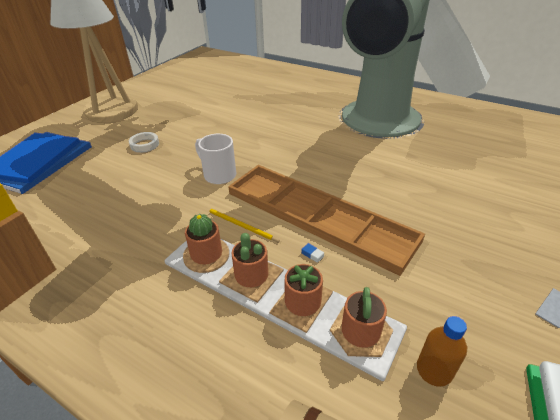

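View pics/top0.png

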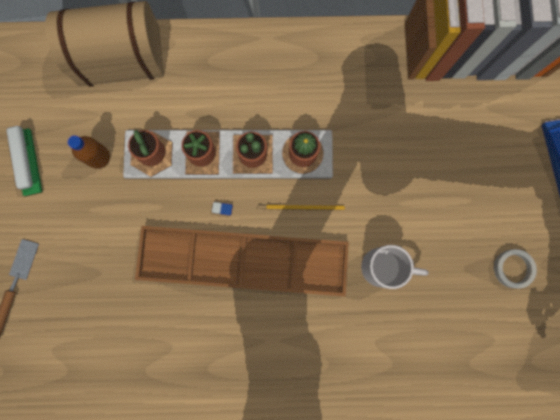

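The top image shows, left to right (+y to −y): paddle (148,150), star (199,150), columns (252,150), globe (305,150). All four stand on the white tray. The empty rack, about (137–347, 228–293), is nearer the robot. The mug at (390,267) and bottle at (90,150) are obstacles beside the two rows. Next I'll fit the tray, rack and pot models to the images.

```bash
cat > geo.py <<'E'
import numpy as np, cv2
from scipy.optimize import minimize
def proj(c,P):
    P=np.atleast_2d(P); X=(c["extrinsics"][:3,:3]@P.T).T+c["extrinsics"][:3,3]
    u=(c["mtx"]@X.T).T; return u[:,:2]/u[:,2:]
def ray_z(c,uv,z):
    R=c["extrinsics"][:3,:3];t=c["extrinsics"][:3,3]
    uv=np.atleast_2d(uv); d=np.linalg.inv(c["mtx"])@np.c_[uv,np.ones(len(uv))].T
    d=(R.T@d).T; o=-R.T@t
    s=(z-o[2])/d[:,2]; return o+s[:,None]*d
def box(x,y,th,lx,ly,z0,z1):
    ca,sa=np.cos(th),np.sin(th)
    return np.array([[x+ca*a-sa*b,y+sa*a+ca*b,z] for z in (z0,z1) for a,b in ((-lx/2,-ly/2),(lx/2,-ly/2),(lx/2,ly/2),(-lx/2,ly/2))])
def cyl(x,y,r,z0,z1,n=40):
    t=np.linspace(0,2*np.pi,n,endpoint=False)
    return np.array([[x+r*np.cos(a),y+r*np.sin(a),z] for z in (z0,z1) for a in t])
E
python3 - <<'E'
import cv2,numpy as np
im=cv2.imread("pics/top0.png")
c=im[110:310,110:360]
cv2.imwrite("pics/topcrop.png",cv2.resize(c,None,fx=3,fy=3,interpolation=cv2.INTER_CUBIC))
h=cv2.cvtColor(im,cv2.COLOR_BGR2HSV)
for p in [(160,260),(215,260),(265,270),(320,265),(190,310),(190,215),(300,310),(270,310),(148,135),(190,250),(150,229),(148,160),(204,160),(252,160),(300,158)]:
    print(p,h[p[1],p[0]],im[p[1],p[0]])
E
```

```text
(160, 260) [ 13 139 134] [ 61  93 134]
(215, 260) [ 13 144 129] [ 56  88 129]
(265, 270) [ 14 143  89] [39 62 89]
(320, 265) [ 13 144 136] [ 59  92 136]
(190, 310) [ 17 101 162] [ 98 134 162]
(190, 215) [ 17 100 161] [ 98 134 161]
(300, 310) [ 18 100 112] [ 68  94 112]
(270, 310) [ 18 100 117] [ 71  98 117]
(148, 135) [ 9 85 48] [32 37 48]
(190, 250) [ 13 144 126] [ 55  85 126]
(150, 229) [ 14 155 112] [ 44  76 112]
(148, 160) [  9 144  99] [43 59 99]
(204, 160) [  9 148  95] [40 57 95]
(252, 160) [  9 147 125] [ 53  74 125]
(300, 158) [  9 139 121] [ 55  74 121]
```

View pics/topcrop.png

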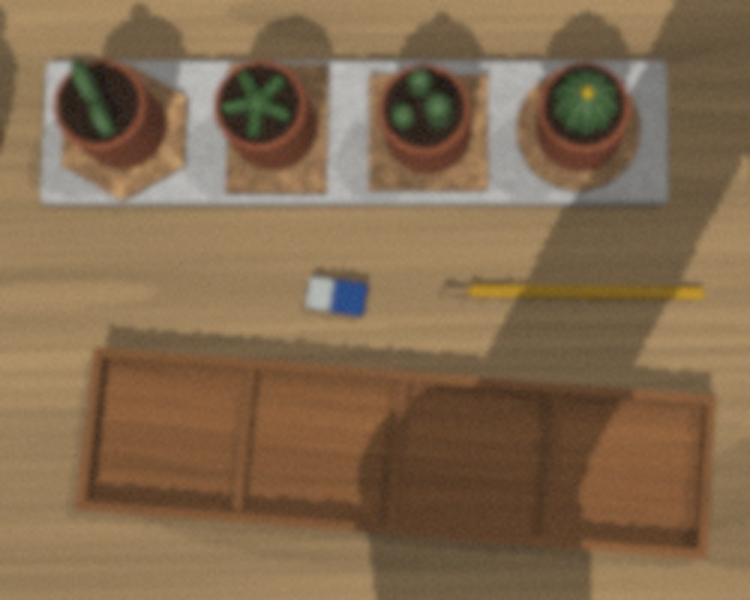

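The enlarged crop shows the pot rims, coasters, tray and rack edges clearly. Colour masks (saturation and hue) should separate them, so I'll fit the silhouettes with the calibration.

```bash
cat > fit.py <<'E'
import numpy as np, cv2
from geo import *
from cell import bot
from scipy.optimize import minimize
S=4
def render(c,parts,shape):
    m=np.zeros((shape[0]*S,shape[1]*S),np.uint8)
    for P in parts:
        h=cv2.convexHull(((proj(c,P)+0.5)*S).astype(np.float32))[:,0]
        cv2.fillPoly(m,[np.round(h*16).astype(np.int32)],255,shift=4)
    return cv2.resize(m,(shape[1],shape[0]),interpolation=cv2.INTER_AREA)/255.
np.set_printoptions(precision=4,suppress=True)
ct=bot.calibration("top"); cs=bot.calibration("scene")
if __name__=="__main__":
    res={}
    for name,c,im in (("top",ct,cv2.imread("pics/top0.png")),("scene",cs,cv2.imread("pics/scene0.png"))):
        hsv=cv2.cvtColor(im,cv2.COLOR_BGR2HSV); H,Sa,V=[hsv[:,:,i].astype(int) for i in range(3)]
        out=im.copy()
        # rack
        mk=((Sa>122)&(H<=16)&(H>=10)).astype(np.uint8)
        b=[130,215,225,90] if name=="top" else [215,155,220,125]
        roi=np.zeros_like(mk); roi[b[1]:b[1]+b[3],b[0]:b[0]+b[2]]=1
        mk=mk*roi
        mk=cv2.morphologyEx(mk,cv2.MORPH_OPEN,np.ones((3,3)))
        n,l,st,_=cv2.connectedComponentsWithStats(mk); k=1+np.argmax(st[1:,4]); mk=(l==k).astype(np.uint8)
        cn,_=cv2.findContours(mk,cv2.RETR_EXTERNAL,cv2.CHAIN_APPROX_NONE); mk=cv2.drawContours(np.zeros_like(mk),cn,-1,1,-1)
        mkf=mk.astype(float)
        ctr=ray_z(c,np.argwhere(mk)[:,::-1].mean(0),0.01)[0]
        f=lambda p:np.abs(render(c,[box(p[0],p[1],p[2],.1,.386,0,.021)],mk.shape)-mkf)[:].sum()
        best=min((minimize(f,[ctr[0],ctr[1],t0],method="Nelder-Mead",options=dict(initial_simplex=[[ctr[0],ctr[1],t0],[ctr[0]+.01,ctr[1],t0],[ctr[0],ctr[1]+.01,t0],[ctr[0],ctr[1],t0+.05]],xatol=1e-4,fatol=.5)) for t0 in (-.06,.06)),key=lambda r:r.fun)
        print(name,"rack",best.x,"resid px",best.fun,"area",mk.sum())
        res[name,"rack"]=best.x
        cv2.polylines(out,[np.round(proj(c,box(*best.x,.1,.386,.021,.021))[:4]).astype(int)],True,(0,255,0),1)
        # tray : white-ish pixels + pots/coasters: use only cost where low sat -> hull of white pixels
        mk=((Sa<45)&(V>95)).astype(np.uint8)
        b=[112,115,230,75] if name=="top" else [155,225,255,150]
        roi=np.zeros_like(mk); roi[b[1]:b[1]+b[3],b[0]:b[0]+b[2]]=1; mk*=roi
        mk=cv2.morphologyEx(mk,cv2.MORPH_OPEN,np.ones((2,2)))
        n,l,st,_=cv2.connectedComponentsWithStats(mk)
        for k in range(1,n):
            if st[k,4]<60: mk[l==k]=0
        pts=np.argwhere(mk)[:,::-1].astype(np.float32)
        rect=cv2.convexHull(pts.astype(np.int32))
        hull=cv2.fillPoly(np.zeros_like(mk),[rect],1); mkf=hull.astype(float)
        ctr=ray_z(c,np.argwhere(hull)[:,::-1].mean(0),0.008)[0]
        f=lambda p:np.abs(render(c,[box(p[0],p[1],p[2],.094,.4,0,.012)],mk.shape)-mkf).sum()
        best=min((minimize(f,[ctr[0],ctr[1],t0],method="Nelder-Mead",options=dict(initial_simplex=[[ctr[0],ctr[1],t0],[ctr[0]+.01,ctr[1],t0],[ctr[0],ctr[1]+.01,t0],[ctr[0],ctr[1],t0+.05]],xatol=1e-4,fatol=.5)) for t0 in (-.06,.06)),key=lambda r:r.fun)
        print(name,"tray",best.x,"resid px",best.fun,"area",hull.sum())
        res[name,"tray"]=best.x
        cv2.polylines(out,[np.round(proj(c,box(*best.x,.094,.4,.012,.012))[:4]).astype(int)],True,(0,255,255),1)
        # pots
        x,y,th=best.x
        bt=((H<=11)&(Sa>105)&(V>45)).astype(np.uint8)
        for nm,yy in (("paddle",.1425),("star",.0475),("columns",-.0475),("globe",-.1425)):
            x0,y0=x-np.sin(th)*yy,y+np.cos(th)*yy
            roi=(render(c,[cyl(x0,y0,.038,.017,.072)],mk.shape)>0).astype(np.uint8)
            m=cv2.morphologyEx(bt*roi,cv2.MORPH_OPEN,np.ones((2,2)))
            h=cv2.convexHull(np.argwhere(m)[:,::-1].astype(np.int32))
            hf=cv2.fillPoly(np.zeros_like(mk),[h],1).astype(float)
            f=lambda p:np.abs(render(c,[cyl(p[0],p[1],.028,.017,.072)],mk.shape)-hf).sum()
            r=minimize(f,[x0,y0],method="Nelder-Mead",options=dict(initial_simplex=[[x0,y0],[x0+.008,y0],[x0,y0+.008]],xatol=1e-4,fatol=.2))
            d=r.x-[x,y]; 
            print(name,nm,r.x,"resid",round(r.fun,1),"area",hf.sum(),"in tray frame",[np.cos(th)*d[0]+np.sin(th)*d[1],-np.sin(th)*d[0]+np.cos(th)*d[1]])
            for zz in (.017,.072):
                q=proj(c,cyl(*r.x,.028,zz,zz)[:40]); cv2.polylines(out,[np.round(q).astype(int)],True,(255,0,255),1)
        cb=out[110:310,110:360] if name=="top" else out[150:390,150:440]
        cv2.imwrite(f"pics/fit_{name}.png",cv2.resize(cb,None,fx=2.6,fy=2.5 if name=="scene" else 2.6,interpolation=cv2.INTER_NEAREST))
E
python3 fit.py
```

```text
top rack [ 0.4584  0.0405 -0.1009] resid px 209.67843137254903 area 11377
top tray [ 0.6616  0.0632 -0.0224] resid px 106.50588235294117 area 10202
top paddle [0.6649 0.208 ] resid 233.6 area 839.0 in tray frame [np.float64(6.51132567308717e-05), np.float64(0.1447897162975049)]
top star [0.6629 0.1134] resid 114.7 area 890.0 in tray frame [np.float64(0.0002056851490483513), np.float64(0.05020893107360646)]
top columns [0.658 0.016] resid 92.7 area 870.0 in tray frame [np.float64(-0.002546511610575315), np.float64(-0.0472826756087887)]
top globe [ 0.6568 -0.0797] resid 194.9 area 774.0 in tray frame [np.float64(-0.0016024712387688466), np.float64(-0.14293129421229642)]
scene rack [ 0.4576  0.0366 -0.0999] resid px 140.68235294117648 area 8275
scene tray [ 0.6623  0.0647 -0.015 ] resid px 3420.9686274509804 area 16032
scene paddle [0.6665 0.2101] resid 215.2 area 1916.0 in tray frame [np.float64(0.001994459059737916), np.float64(0.14540084121728422)]
scene star [0.664 0.115] resid 202.3 area 1593.0 in tray frame [np.float64(0.0009346329424636032), np.float64(0.050353024557290266)]
scene columns [0.6602 0.017 ] resid 260.2 area 1310.0 in tray frame [np.float64(-0.0014288097302873244), np.float64(-0.04769295996077991)]
scene globe [ 0.6594 -0.078 ] resid 226.8 area 1191.0 in tray frame [np.float64(-0.0007731478765480452), np.float64(-0.14276560532864946)]
```

View pics/fit_top.png

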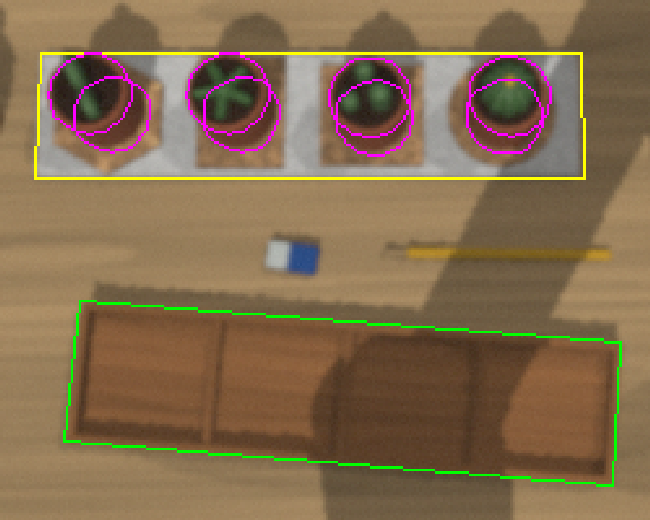

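View pics/fit_scene.png

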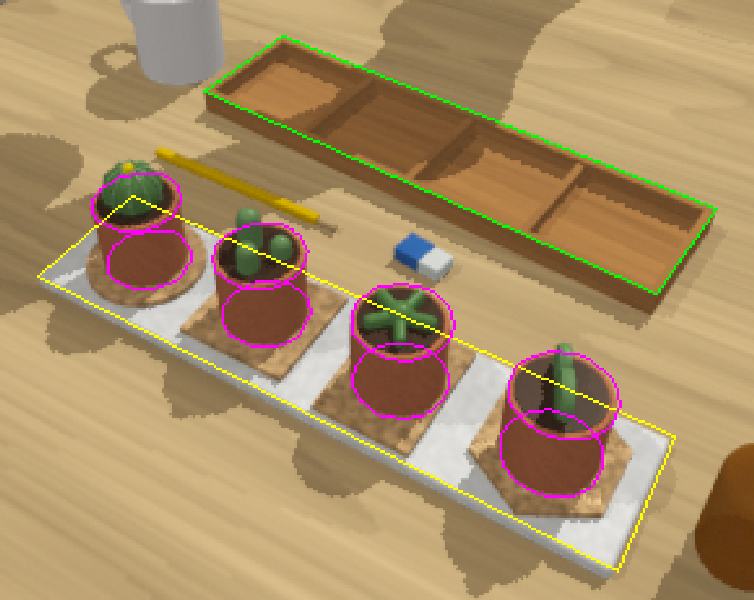

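The top and scene fits agree to within 2–4 mm, and the overlays match the picture. The pots come out at tray y of about +145, +50, −47 and −143 mm, which matches the given spacing. Next I'll check the grasp orientations, inverse kinematics and obstacle clearances before moving.

```bash
cat > plan.py <<'E'
import numpy as np
from scipy.spatial.transform import Rotation as Rn
rack=np.array([0.458,0.0385,-0.1005])
pots=dict(paddle=[0.6657,0.209],star=[0.6635,0.1142],columns=[0.659,0.0165],globe=[0.658,-0.079])
slot=dict(paddle=-.1425,star=-.0475,columns=.0475,globe=.1425)
goal={k:[rack[0]-np.sin(rack[2])*s,rack[1]+np.cos(rack[2])*s] for k,s in slot.items()}
def quat(a):
    # jaw (tool x) at angle a in world xy, tool y down
    x=np.array([np.cos(a),np.sin(a),0]); y=np.array([0,0,-1.]); z=np.cross(x,y)
    q=Rn.from_matrix(np.c_[x,y,z]).as_quat(); return np.r_[q[3],q[:3]]
E
python3 - <<'E'
from cell import bot
from plan import *
from geo import *
np.set_printoptions(precision=3,suppress=True)
w=bot.read_tool_rot(); R=Rn.from_quat(np.r_[w[1:],w[0]]).as_matrix(); print(R, bot.read_position())
print(goal)
for k in pots:
    for a in (0,np.pi/2,-np.pi/2,np.pi):
        for p,z in ((pots[k],.037),(pots[k],.16),(goal[k],.026),(goal[k],.16)):
            q=bot.solve_ik([*p,z],quat(a)); print(k,round(a,2),z,None if q is None else np.array(q))
ct=bot.calibration("top")
print("mug rim centre z.09",ray_z(ct,[390,267],.09),"rim left",ray_z(ct,[363,267],.09),"bottle cap",ray_z(ct,[76,143],.11),"bottle base",ray_z(ct,[98,157],.02))
E
```

```text
[[ 0.257  0.     0.966]
 [-0.966 -0.     0.257]
 [ 0.    -1.     0.   ]] [ 0.141 -0.532  0.231]
{'paddle': [np.float64(0.4437028458622876), np.float64(-0.10328096269796763)], 'star': [np.float64(0.4532342819540959), np.float64(-0.008760320899322549)], 'columns': [np.float64(0.46276571804590416), np.float64(0.08576032089932255)], 'globe': [np.float64(0.47229715413771245), np.float64(0.18028096269796764)]}
paddle 0 0.037 [0.199 0.758 0.016 0.829 0.    1.769]
paddle 0 0.16 [0.199 0.65  0.149 1.069 0.    1.769]
paddle 0 0.026 [-0.391  0.419 -0.688  0.464  0.     1.18 ]
paddle 0 0.16 [-0.391  0.22  -0.537  0.814  0.     1.18 ]
paddle 1.57 0.037 [0.199 0.758 0.016 0.829 0.    0.199]
paddle 1.57 0.16 [0.199 0.65  0.149 1.069 0.    0.199]
paddle 1.57 0.026 [-0.391  0.419 -0.688  0.464  0.    -0.391]
paddle 1.57 0.16 [-0.391  0.22  -0.537  0.814  0.    -0.391]
paddle -1.57 0.037 [ 0.199  0.758  0.016  0.829  0.    -2.943]
paddle -1.57 0.16 [ 0.199  0.65   0.149  1.069  0.    -2.943]
paddle -1.57 0.026 [-0.391  0.419 -0.688  0.464  0.     2.751]
paddle -1.57 0.16 [-0.391  0.22  -0.537  0.814  
[... 2589 characters left out ...]
0.219]
globe 1.57 0.16 [ 0.219  0.307 -0.416  0.848  0.     0.219]
globe -1.57 0.037 [-0.231  0.7   -0.1    0.77   0.     2.911]
globe -1.57 0.16 [-0.231  0.584  0.03   1.017  0.     2.911]
globe -1.57 0.026 [ 0.219  0.486 -0.559  0.525  0.    -2.923]
globe -1.57 0.16 [ 0.219  0.307 -0.416  0.848  0.    -2.923]
globe 3.14 0.037 [-0.231  0.7   -0.1    0.77   0.    -1.802]
globe 3.14 0.16 [-0.231  0.584  0.03   1.017  0.    -1.802]
globe 3.14 0.026 [ 0.219  0.486 -0.559  0.525  0.    -1.352]
globe 3.14 0.16 [ 0.219  0.307 -0.416  0.848  0.    -1.352]
mug rim centre z.09 [[ 0.439 -0.214  0.09 ]] rim left [[ 0.44  -0.169  0.09 ]] bottle cap [[0.66  0.312 0.11 ]] bottle base [[0.659 0.31  0.02 ]]
```

IK works for every waypoint with the jaws along world x, and the last joint stays mid-range. The mug and bottle are clear of the gripper. I'll start with the globe.

```bash
cat > pp.py <<'E'
from cell import bot
from plan import *
import cv2
np.set_printoptions(precision=4,suppress=True)
HI=0.16
def st(tag): print(tag,"t",round(bot.read_clock(),2),"pos",np.array(bot.read_position()),"w",round(bot.read_gripper_width(),3),"F",np.array(bot.read_ft_force()))
def pick(k,a=0.0):
    x,y=pots[k]
    bot.move_pose([x,y,HI],quat(a)); st("above")
    r=bot.move_linear([x,y,.037],speed=.15,until_force=8); st(f"down stop={r}")
    if r: raise SystemExit("contact on descent")
    bot.set_gripper(0.0,grasp_force=30); st("closed")
    w=bot.read_gripper_width()
    if not .55<w<.75: raise SystemExit("bad width")
    bot.move_linear([x,y,HI],speed=.15); st("lifted")
def place(k,a=None):
    gx,gy=goal[k]
    bot.move_linear([gx,gy,HI],speed=.2,rotation=None if a is None else quat(a)); st("over goal")
    bot.move_linear([gx,gy,.045],speed=.15)
    r=bot.move_linear([gx,gy,.0255],speed=.04,until_force=4); st(f"lowered contact={r}")
    bot.set_gripper(1.0); st("released")
    bot.move_linear([gx,gy,HI],speed=.2); st("clear")
def snap(n,f): 
    im=bot.camera(n); cv2.imwrite(f"pics/{f}.png",im[:,:,::-1])
E
python3 - <<'E'
from pp import *
pick("globe")
snap("scene","globe_lift"); snap("top","globe_lift_top")
E
```

```text
above t 3.25 pos [ 0.6579 -0.0802  0.1602] w 1.004 F [-0.4094 -0.8261 -0.4642]
down stop=False t 4.22 pos [ 0.6588 -0.0793  0.038 ] w 0.999 F [ 0.9495  0.4651 -0.1707]
closed t 4.61 pos [ 0.6589 -0.0792  0.0383] w 0.641 F [ 0.1144 -0.2716  6.32  ]
lifted t 5.58 pos [ 0.6571 -0.0788  0.1586] w 0.644 F [ 0.1598 -0.0936 -1.8132]
```

View pics/globe_lift.png

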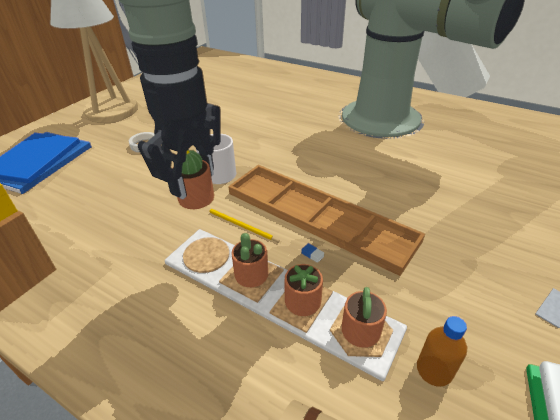

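The ball cactus hangs upright in the gripper at about (195,180). Its round coaster at (206,255) is now empty and the other pots haven't moved. The wrist force of −1.8 N matches 180 g. Next I'll place it.

Run:
```python
from pp import *
place("globe")
snap("scene","globe_placed"); snap("top","globe_placed_top")
```

```text
over goal t 7.42 pos [0.4729 0.1797 0.16  ] w 0.644 F [ 0.9267 -0.3829 -1.8277]
lowered contact=True t 8.8 pos [0.4724 0.1804 0.027 ] w 0.642 F [-0.2305  0.7027  3.7459]
released t 9.22 pos [0.4716 0.1801 0.0265] w 1.003 F [-0.1456  0.7944  0.6297]
clear t 10.03 pos [0.4716 0.1801 0.1591] w 0.997 F [-0.045  -0.4594 -0.5402]
```

View pics/globe_placed.png

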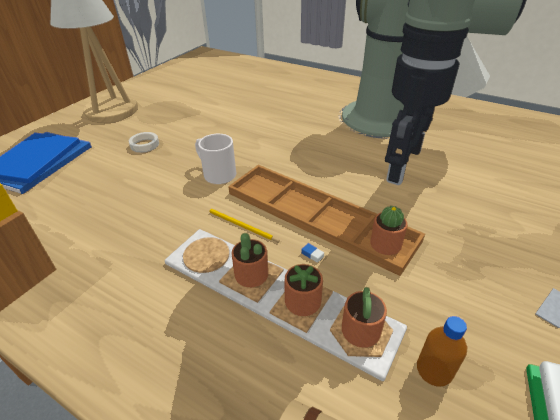

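View pics/globe_placed_top.png

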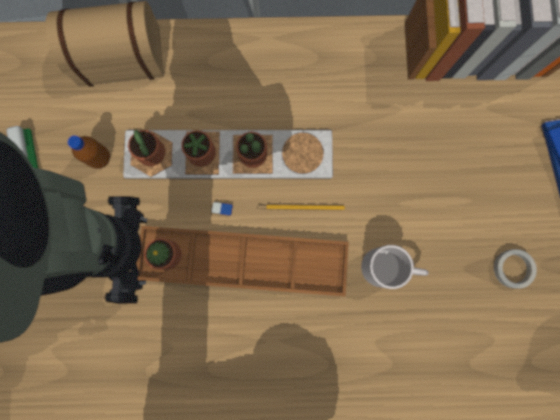

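The globe stands upright in the leftmost compartment, at scene (390,235) and top (160,255). Contact came at a TCP height of 27 mm, as expected for the 6 mm floor. Next are the columns and the star.

Run:
```python
from pp import *
pick("columns"); place("columns")
snap("scene","col_placed"); snap("top","col_placed_top")
```

```text
above t 11.11 pos [0.6579 0.0174 0.1594] w 1.001 F [ 0.2784  0.2312 -0.368 ]
down stop=False t 12.07 pos [0.6598 0.0167 0.0381] w 1.002 F [ 0.3491  0.5953 -0.4126]
closed t 12.47 pos [0.6599 0.0164 0.0384] w 0.648 F [-0.6053  0.4819  6.4299]
lifted t 13.43 pos [0.658  0.0165 0.1586] w 0.644 F [ 0.5312  0.4683 -2.174 ]
over goal t 14.62 pos [0.464  0.0855 0.1601] w 0.646 F [ 0.6438  0.5241 -2.6141]
lowered contact=True t 16.01 pos [0.463  0.0858 0.027 ] w 0.645 F [-0.4827 -0.3301  4.5005]
released t 16.43 pos [0.462  0.0857 0.0265] w 0.996 F [-0.1195 -0.0906 -0.7053]
clear t 17.24 pos [0.4621 0.0857 0.1592] w 1.0 F [-0.3276 -1.1027 -0.6376]
```

View pics/col_placed.png

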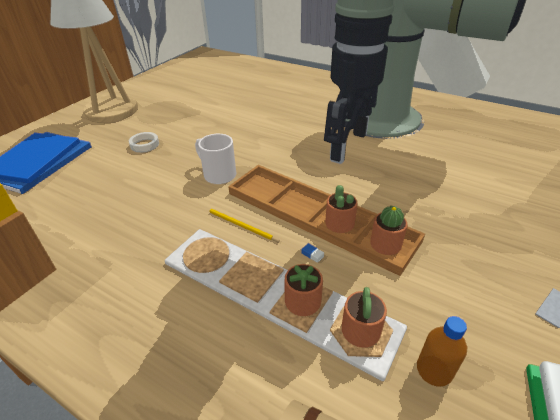

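The columns pot stands upright in the second compartment from the left (scene 341,210), beside the globe. The star is next.

Run:
```python
from pp import *
pick("star"); place("star")
snap("scene","star_placed"); snap("top","star_placed_top")
```

```text
above t 18.17 pos [0.662  0.1141 0.1587] w 0.999 F [ 0.384   0.4097 -0.2821]
down stop=False t 19.13 pos [0.6643 0.1142 0.0383] w 1.0 F [ 0.6265 -0.4295 -0.1207]
closed t 19.52 pos [0.6643 0.1143 0.0383] w 0.645 F [-0.652   0.4901  6.1197]
lifted t 20.49 pos [0.6626 0.1141 0.1587] w 0.643 F [ 0.2486 -0.3898 -1.3188]
over goal t 21.86 pos [ 0.4542 -0.0085  0.1601] w 0.643 F [ 0.3688  0.4943 -1.7071]
lowered contact=True t 23.24 pos [ 0.4534 -0.0088  0.0269] w 0.644 F [-0.6275  0.6801  3.0862]
released t 23.66 pos [ 0.4526 -0.0086  0.0266] w 1.0 F [ 0.2451 -1.1566 -0.4752]
clear t 24.48 pos [ 0.4526 -0.0087  0.1592] w 0.998 F [ 0.1697 -0.0675 -1.0731]
```

View pics/star_placed.png

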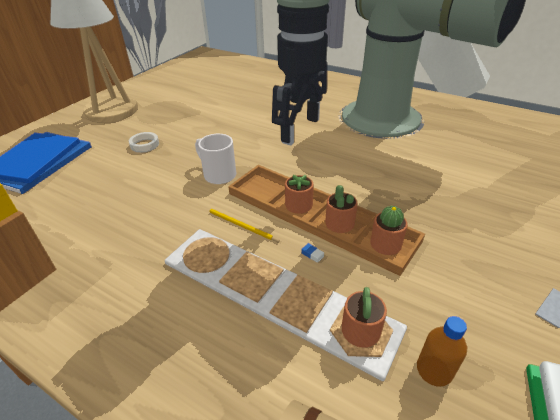

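The star stands upright in the third compartment (scene 299,190). The paddle is last. I'll grip across its flat strip and turn back to jaws along x for the compartment beside the mug.

Run:
```python
from pp import *
pick("paddle",a=-0.5)
snap("scene","paddle_lift")
place("paddle",a=0.0)
bot.move_linear([0.36,-0.16,0.25],speed=.25)
snap("scene","pad_placed"); snap("top","pad_placed_top"); st("end")
for t in ["pot_globe","pot_columns","pot_paddle","pot_star"]:
    print(t,[(np.round(d["bbox"],1).tolist(),round(d["confidence"],2)) for d in bot.search_frame("top",t)[:2]])
```

```text
above t 25.74 pos [0.6651 0.2081 0.1594] w 0.998 F [-0.2285  0.0167  0.5776]
down stop=False t 26.71 pos [0.6666 0.209  0.0383] w 1.0 F [-0.1495 -0.0651  0.2035]
closed t 27.1 pos [0.6666 0.2092 0.0384] w 0.645 F [-0.3326 -0.1305  6.5735]
lifted t 28.07 pos [0.6649 0.2088 0.1586] w 0.648 F [-0.2761 -0.6035 -1.763 ]
over goal t 30.18 pos [ 0.4439 -0.1029  0.16  ] w 0.644 F [ 0.1605 -0.1652 -1.2768]
lowered contact=True t 31.56 pos [ 0.4439 -0.1034  0.0272] w 0.647 F [-0.0579  0.3486  3.3248]
released t 31.98 pos [ 0.4432 -0.1031  0.027 ] w 1.0 F [0.1205 0.9636 1.4716]
clear t 32.79 pos [ 0.4431 -0.103   0.1593] w 0.997 F [ 0.4277  1.0057 -0.1684]
end t 33.58 pos [ 0.3599 -0.1592  0.2486] w 0.996 F [-0.0831  0.2811  0.1447]
pot_globe [([143.7, 236.7, 37.9, 34.1], 0.65)]
pot_columns [([200.0, 241.9, 32.3, 34.1], 0.96), ([122.6, 127.9, 208.3, 49.5], 0.61)]
pot_paddle [([304.1, 251.9, 34.1, 30.1], 0.65), ([138.0, 225.7, 210.8, 67.5], 0.45)]
pot_star [([251.8, 244.6, 28.1, 33.5], 0.73), ([128.3, 129.4, 43.6, 46.5], 0.39)]
```

View pics/pad_placed.png

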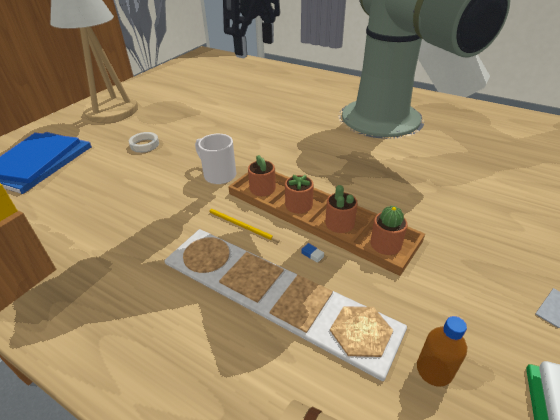

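View pics/pad_placed_top.png

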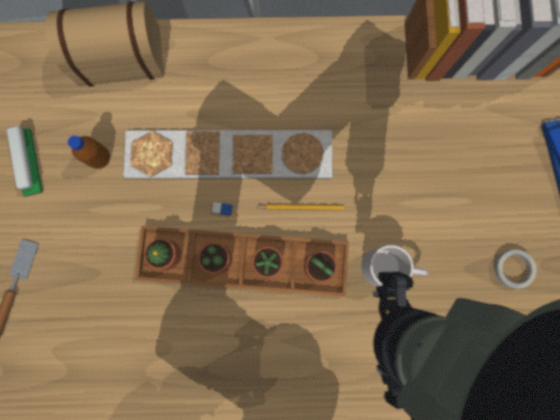

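All four pots stand upright in the rack. Left to right in the top view they are globe (160,253), columns (213,258), star (267,262) and paddle (320,266). The four coasters are empty (hexagon, oblong, square, round, left to right). Before handing in, I'll fit the pot positions in the rack frame from both cameras.

Run:
```python
from fit import *
from plan import rack,goal
for name,c,f,rk in (("top",ct,"pad_placed_top",[.4584,.0405,-.1009]),("scene",cs,"pad_placed",[.4576,.0366,-.0999])):
    im=cv2.imread(f"pics/{f}.png"); hsv=cv2.cvtColor(im,cv2.COLOR_BGR2HSV); H,Sa,V=[hsv[:,:,i].astype(int) for i in range(3)]
    out=im.copy(); x,y,th=rk
    bt=((H<=11)&(Sa>95)).astype(np.uint8)
    for nm in ("globe","columns","star","paddle"):
        x0,y0=goal[nm]
        roi=(render(c,[cyl(x0,y0,.040,.006,.061)],bt.shape)>0).astype(np.uint8)
        m=cv2.morphologyEx(bt*roi,cv2.MORPH_OPEN,np.ones((2,2)))
        h=cv2.convexHull(np.argwhere(m)[:,::-1].astype(np.int32))
        hf=cv2.fillPoly(np.zeros_like(bt),[h],1).astype(float)
        g=lambda p:np.abs(render(c,[cyl(p[0],p[1],.028,.006,.061)],bt.shape)-hf).sum()
        r=minimize(g,[x0,y0],method="Nelder-Mead",options=dict(initial_simplex=[[x0,y0],[x0+.008,y0],[x0,y0+.008]],xatol=1e-4,fatol=.2))
        d=r.x-[x,y]
        print(name,nm,r.x,"resid",round(r.fun,1),"area",hf.sum(),"rack frame mm",np.array([np.cos(th)*d[0]+np.sin(th)*d[1],-np.sin(th)*d[0]+np.cos(th)*d[1]])*1e3)
        for zz in (.006,.061):
            q=proj(c,cyl(*goal[nm],.028,zz,zz)[:40]); cv2.polylines(out,[np.round(q).astype(int)],True,(255,0,255),1)
    cb=out[215:305,125:360] if name=="top" else out[140:280,220:435]
    cv2.imwrite(f"pics/final_{name}.png",cv2.resize(cb,None,fx=3.4,fy=3.4,interpolation=cv2.INTER_NEAREST))
```

```text
top globe [0.4713 0.181 ] resid 38.7 area 1012.0 rack frame mm [ -1.3551 141.0491]
top columns [0.4616 0.0862] resid 35.9 area 900.0 rack frame mm [-1.4271 45.838 ]
top star [ 0.4523 -0.0086] resid 37.6 area 849.0 rack frame mm [ -1.096  -49.4504]
top paddle [ 0.4423 -0.103 ] resid 28.7 area 877.0 rack frame mm [  -1.5816 -144.4068]
scene globe [0.4727 0.1811] resid 217.1 area 1144.0 rack frame mm [  0.6409 145.2444]
scene columns [0.464  0.0871] resid 164.9 area 1013.0 rack frame mm [ 1.3294 50.8627]
scene star [ 0.4533 -0.008 ] resid 170.7 area 847.0 rack frame mm [  0.152  -44.8226]
scene paddle [ 0.4458 -0.1012] resid 192.6 area 724.0 rack frame mm [   2.021  -138.2402]
```

View pics/final_scene.png

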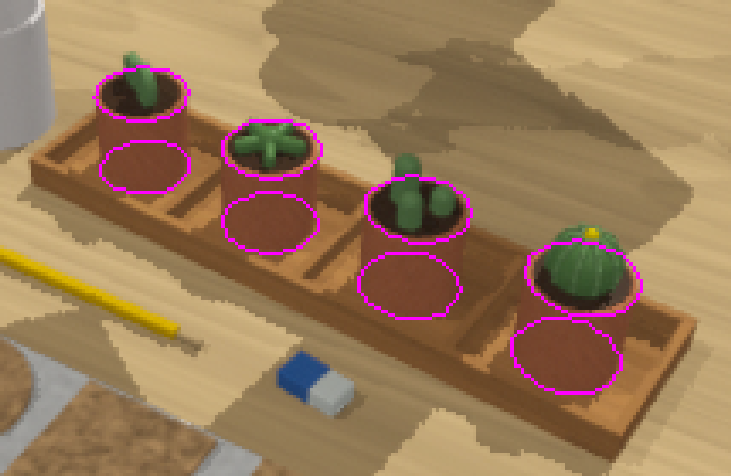

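View pics/final_top.png

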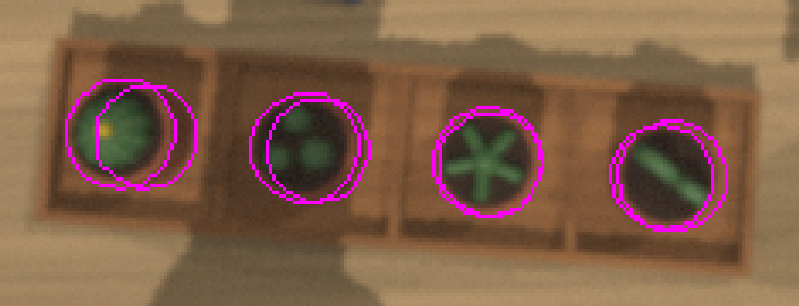

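Both cameras put every pot within about 5 mm of its compartment centre, against the allowed 18 mm. The overlaid upright cylinders at floor height match both pictures. The gripper is clear, so I'm handing in.

Run:
```python
from cell import bot
import numpy as np
print(bot.read_clock(), np.round(bot.read_ft_force(),2), np.abs(bot.read_joint_vel()).max())
bot.close_job(); print("handed in")
```

```text
33.7833 [-0.48 -0.48 -0.39] 0.0058092976086251535
the job is handed in; nothing more can be done
handed in
```

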